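# Close the food processor and hold it on boost

## Robot

A 6-joint arm with a two-finger parallel gripper is mounted at the origin on the work surface. World frame = base frame: x ahead of the robot, y to its left, z up, the work surface at z = 0. Lengths are in m, angles in rad, forces in N, time in s.
With the tool pointing down it reaches from about 0.375 to 0.975 m from the base axis. Payload 3.8 kg.
Tool frame: the origin (TCP) lies midway between the tips of the shut fingers; the grasp point (between the pads) lies 19 mm behind it; z points along the fingers, y is the line along which they close (so a half turn about z gives the same grasp; the last joint's range is limited). The gripper opens to 88 mm and grips with 3 to 60 N. Pads are 18 mm wide; open, the fingers measure 123 mm over their backs; the gripper's body (75 mm by 187 mm) begins 45 mm behind the grasp point.
Start: joints at [-1.258, 0.264, 1.604, -0, 1.274, -0.037], TCP at [0.231, -0.634, 0.203] pointing down, gripper open.
Joint ranges: [-2.63, 2.63], [-0.94, 2.18], [0.31, 2.57], [-1.31, 4.45], [0, 2.66], [-2.55, 2.55]. Speed limits (rad/s): [2.57, 2.57, 3.14, 3.14, 3.14, 3.14].

## Interface

Orientations are given as a rotation vector (axis times angle).
In Python, from cell import manip, inverse_kinematics, cams, order gives the robot as it stands. Calls block until the motion is done:
- manip.move_pose(position, orientation): joint-space move of the TCP to a pose.
- manip.move_linear(position, rate=0.15, rot=None): straight line of the TCP; rot=None keeps the orientation; rate is the mean speed in m/s.
- manip.set_joints(angles): joint-space move.
- manip.set_gripper(opening, force=None): finger opening in m; force is the grip in N (None keeps the last); returns when the fingers have stopped.
- manip.dwell(seconds).
- inverse_kinematics(position, orientation): joint angles nearest the present ones, or None.
- manip.state(): the state.
- cams.capture(name): name is "scene" or "top" or "wrist"; returns a dict with "image" (420x560x3 uint8, blue, green, red), "z_map" (420x560 float32, m along the optical axis (not along the pixel's ray), 0 where there is no reading), "intrinsics" (3x3 intrinsics, pixels), "position" and "orientation" of the camera in the world; the wrist camera has in their place "T_tool_cam" (4x4, takes a point from camera to tool coordinates, whose origin is the TCP and whose axes are the flange's). Camera axes: x right, y down, z forward; pixel columns grow to the right and rows downward; lengths in m; the calibration is good to about 2 mm. The wrist camera is an equidistant fisheye: a pixel r from the principal point sees the ray r / f radians off the axis. A picture is of the moment at which its call begins: read the wrist's pose just before it.
A pose or a line that the arm cannot do raises manip.IKError and nothing moves.
- order.close_job(): hands the job in; it is judged then, once.
The state is a dict: "clock": time; "joint_pos": joint angles; "joint_velocities": joint speeds; "tau": joint torques, N m; "tool_pos": TCP position; "tcp_rot": TCP orientation; "contact_force": force on the tool from outside, world axes, zero at the start; "moment": the same for the moment, N m; "gripper_width": finger opening in m; "grasp_force": force on a finger pad.
Only numpy, scipy, OpenCV 4.12 (cv2) and the standard library are available. Lean on these libraries where they do the work, as an engineer would, in place of code of your own. Each camera call takes 0.05 s, during which the arm holds its last target. There are 200 camera calls.

## Task

The lid of the food processor is only resting in the mouth of the bowl: press it down until it is fully home, and only then take the dial and turn it clockwise from off, past speeds 1 and 2, to the spring-return boost position at its end stop. Hold the dial there against its spring and finish while still holding it; leave the other things on the worktop standing where they are.

Things in the scene. Friction and masses are not known exactly. Their poses are not given: they have to be found in the camera images.
- processor: white food processor standing firm, 215 mm deep (x, front to back), 350 mm wide (y, to its left); origin at the centre of its underside. Motor tower (190 x 115 mm, flat top 176 mm up) at y = -110 mm; clear bowl (174 mm across, rim 171 mm up) locked on beside it, centre at x = 0, y = +65 mm. The bowl's D-handle, below the rim, reaches 131 mm from its centre at the front left.
- lid_press (a point): a point on the flat top face of the lid, on its free front half, 48 mm in front (-x) of the lid's centre; it moves down with the lid and has the machine's axes. The lid is a rigid clear disc 184 mm across, centred on the bowl, its top face 177 mm above the worktop when home; its orange seal shows below it while it is proud.
- pusher_top (a point): centre of the flat top of the white pusher, 67 mm across, that sits in the feed chute at the back of the lid, 44 mm behind the lid's centre and 62 mm above its top face. It is fixed to the lid and moves with it, so the lid may be pressed here too.
- lid (a joint): how far the lid has been pressed down, m: 0 = 10 mm proud of its seat, 0.010 = fully home on the bowl rim (hard stop; the lid's top face is then 177 mm above the worktop). The seal's friction takes about 8 N to move it; it stays where it is left.
- dial_grip (a point): on the dial's upright axis, 22 mm above the tower's top; turns with the dial. The lid's rim is 83 mm away from the axis. Black dial: a grip bar 48 mm long (along this point's x; the end with the orange mark is +x) and 14 mm thick (along y), from 6 to 34 mm above the tower's top, on a round skirt 50 mm across whose top is 6 mm above the tower's top.
- dial (a joint): angle of the dial, rad, growing clockwise seen from above: 0 = off (pointer to the machine's back left), about 0.42 = speed 1 and 0.8 = speed 2 (clicks where it stays), 1.26 = boost, at the hard end stop (orange mark, pointer to the back right). The clicks take up to 0.07 N m; beyond speed 2 a spring of 0.08 to 0.2 N m drives it back to speed 2 when let go.
- nut_jar: closed storage jar of hazelnuts with a steel cap, 80 mm across, 125 mm tall, standing; origin at the centre of its underside, z up. A bystander.
- pepper_mill: dark wooden pepper mill, 56 mm across the foot, 170 mm tall, standing; origin at the centre of its underside, z up. A bystander.
- mug: blue mug, 82 mm across, 95 mm tall, with a side handle, standing; origin at the centre of its underside, z up. A bystander.
- measuring_cup: clear plastic cup, 84 mm across, 105 mm tall, standing; origin at the centre of its underside, z up. A bystander.
- slicing_disc: spare steel slicing disc of the machine lying flat, 156 mm across, 4 mm thick with a white hub 38 mm across and 30 mm tall; origin at the centre of its underside. A bystander.
- spatula: kitchen spatula lying flat, 270 mm long; x along its length. A bystander.

How it is judged:
By the outcome, as a careful person would: the job done as asked, in the order asked, and still so for the second after the job is handed in, while the arm keeps its last pose, push and grip.
It also fails if it takes over 48 s, if anything falls off the work surface, if the arm or the gripper's body presses on something with over 40 N, if the wrist force passes 120 N, or if a joint passes its speed limit or range.

## Working session

There is one attempt and no reset: what is moved stays moved. The work goes in short steps, each a Python script; the robot and the scene stay as the last script left them, time stands still between calls to the robot, and variables do not carry over. Pictures are saved under pics/ and viewed, at most 10 in all, crops included, and the job is handed in when it is done.

```bash
mkdir -p pics; ls; cat > h.py <<'E'
import numpy as np, cv2
from scipy.spatial.transform import Rotation as R
from cell import manip, inverse_kinematics, cams, order
def rm(o):
    o=np.asarray(o,float)
    return o if o.shape==(3,3) else R.from_rotvec(o).as_matrix()
def cloud(c):
    K=np.array(c["intrinsics"]);z=c["z_map"];v,u=np.mgrid[:z.shape[0],:z.shape[1]]
    p=np.stack([(u-K[0,2])/K[0,0]*z,(v-K[1,2])/K[1,1]*z,z],-1)
    return p@rm(c["orientation"]).T+np.array(c["position"])
E
python3 - <<'E'
from h import *
ims=[]
for n in("scene","top"):
    c=cams.capture(n); np.savez(n,**{k:np.array(v) for k,v in c.items()})
    cv2.imwrite(f"pics/{n}0.png",cv2.resize(c["image"],(784,588),interpolation=cv2.INTER_CUBIC)); print(n,c["position"],c["orientation"],c["intrinsics"])
print(manip.state())
E
```

```text
pics
scene [1.37902666 0.59291373 0.97845108] [-1.17315842 -2.16834739  1.07024214] [[506.4158902    0.         278.09405934]
 [  0.         506.4158902  213.47405321]
 [  0.           0.           1.        ]]
top [0.22667651 0.02495303 1.58785585] [-2.16743836  2.11274923 -0.17639545] [[485.12218512   0.         281.17878392]
 [  0.         485.12218512 210.38361751]
 [  0.           0.           1.        ]]
{'clock': 0.1, 'joint_pos': array([-1.25791623e+00,  2.64665001e-01,  1.60519925e+00, -3.98023335e-05,
        1.27370347e+00, -3.69051313e-02]), 'joint_velocities': array([ 0.00031609, -0.00271016, -0.00399867,  0.00097476,  0.00041587,
        0.00201099]), 'tau': array([-4.49097488e-04, -5.03617501e+01, -3.58070898e+01,  7.30294548e-02,
        2.32910039e-02, -6.77286152e-05]), 'tool_pos': array([ 0.23108682, -0.63346974,  0.20174183]), 'tcp_rot': array([-3.09174385e+00, -5.46323209e-01,  4.85633725e-04]), 'contact_force': array([-0.25548986, -0.64966048,  0.15038662]), 'moment': array([-0.01673551, -0.00350575,  0.04817737]), 'grasp_force': 0.0, 'gripper_width': 0.08832288508142468}
```

View pics/scene0.png

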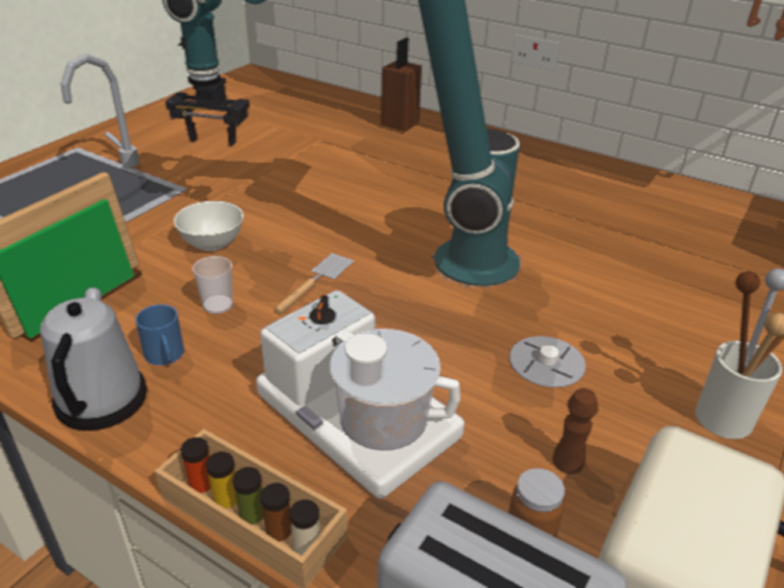

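View pics/top0.png

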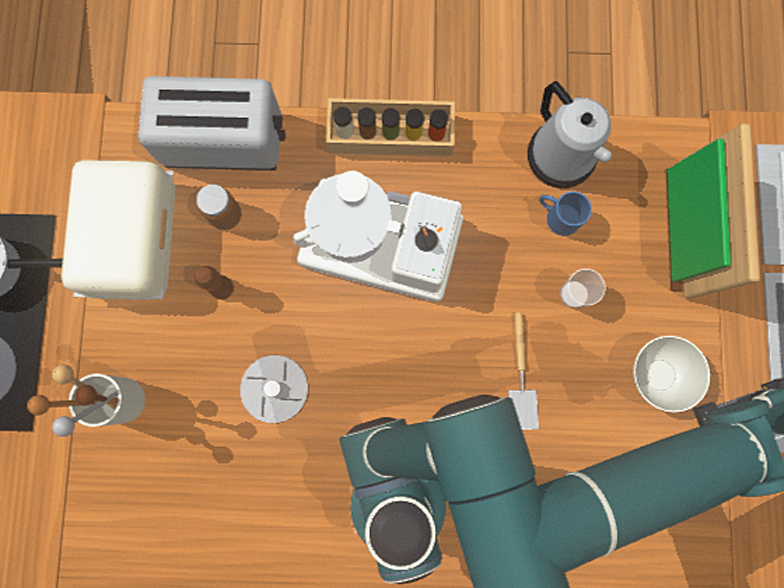

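The scene view shows the processor at about (360,390). In the top view its pusher is at (352,187), the lid centre at about (347,217) and the dial at (427,239). The bystanders stand clear of it. Next I fit the pose from depth.

```bash
python3 - <<'E'
from h import *
for n in("top","scene"):
    c=dict(np.load(n+".npz")); P=cloud(c)
    if n=="top":
        for nm,(u,v) in dict(pusher=(352,187),lid=(345,230),lidedge=(320,225),dial=(427,238),tower=(440,205),tower2=(412,268),base=(310,258)).items(): print(nm,P[int(v/1.4),int(u/1.4)].round(4))
    m=(P[...,0]>.3)&(P[...,0]<.85)&(P[...,1]>-.3)&(P[...,1]<.3)
    Q=P[m]
    def sel(a,b,nm):
        q=Q[(Q[:,2]>a)&(Q[:,2]<b)]
        if len(q)<5: return
        r=cv2.minAreaRect(q[:,:2].astype(np.float32)*1000); print(n,nm,len(q),"mean",q.mean(0).round(4),"rect",np.round(r[0],1),np.round(r[1],1),round(r[2],1), "zmed",np.median(q[:,2]).round(4))
    sel(.24,.26,"pusher")
    sel(.181,.193,"lid")
    t=Q[:,1]<0.06
    Q=Q[Q[:,1]<(-0.0)] 
    sel(.171,.180,"tower")
    sel(.2,.215,"dialbar")
E
```

```text
pusher [0.6666 0.1139 0.2441]
lid [0.5902 0.1294 0.1835]
lidedge [0.6003 0.1832 0.1861]
dial [ 0.5702 -0.0452  0.2091]
tower [ 0.652  -0.0724  0.1806]
tower2 [ 0.5145 -0.0155  0.1715]
base [0.5556 0.2175 0.052 ]
top pusher 403 mean [0.666  0.1125 0.2465] rect [665.9 112.4] [64.7 65.3] 25.8 zmed 0.2466
top lid 2335 mean [0.6095 0.1109 0.1851] rect [609.1  60.1] [314.  182.1] 77.4 zmed 0.1848
top tower 1403 mean [ 0.585  -0.0521  0.1756] rect [581.6 -49.1] [108.2 184.7] 78.3 zmed 0.1757
top dialbar 82 mean [ 0.5727 -0.0447  0.2083] rect [574.  -44.8] [49.6 14.5] 22.3 zmed 0.2092
scene pusher 488 mean [0.6697 0.1176 0.2448] rect [668.1 116.6] [65.1 65.3] 58.4 zmed 0.245
scene lid 2290 mean [0.6267 0.1351 0.1836] rect [630.3  82.4] [184.2 271.5] 7.7 zmed 0.1833
scene tower 1295 mean [ 0.5986 -0.0457  0.1746] rect [588.2 -43.1] [104.  178.3] 78.2 zmed 0.1744
scene dialbar 82 mean [ 0.5777 -0.0388  0.2068] rect [574.4 -41.1] [51.  14.5] 24.0 zmed 0.207
```

```bash
cat >> h.py <<'E'
PUSH=np.array([.667,.1145]); DIAL=np.array([.574,-.043]); BAR=23.2; YAW=-11.7
def down(deg): return (R.from_euler('z',deg,degrees=True)*R.from_euler('x',180,degrees=True)).as_rotvec()
E
python3 - <<'E'
from h import *
for a in (23.2,-49,203.2,131): print(a,np.round(inverse_kinematics([*DIAL,.187],down(a)),3))
s=manip.state(); p=s["tool_pos"]
manip.move_linear([p[0],p[1],.42],rate=.4)
manip.set_gripper(0.0,20)
manip.move_pose([*PUSH,.32],down(78)); s=manip.state(); print(s["clock"],s["tool_pos"],s["gripper_width"],s["joint_pos"].round(2))
manip.move_linear([*PUSH,.256],rate=.15)
f0=manip.state()["contact_force"][2]
zc=None
for z in np.arange(.253,.2275,-.001):
    manip.move_linear([*PUSH,z],rate=.02)
    s=manip.state(); f=s["contact_force"][2]-f0; print(round(z,4),s["tool_pos"].round(4),round(f,1),end=' | ')
    if f>28: break
print(s["clock"],s["contact_force"])
E
```

```text
23.2 [-0.118  0.088  1.839 -0.     1.215  1.048]
-49 [-0.118  0.088  1.839 -0.     1.215  2.308]
203.2 [-0.118  0.088  1.839  0.     1.215 -2.094]
131 [-0.118  0.088  1.839  0.     1.215 -0.834]
5.15 [0.66722493 0.11357044 0.32014963] 0.00043443363706800395 [ 0.13  0.22  1.44 -0.    1.48  0.34]
0.253 [0.6675 0.1146 0.254 ] -0.5 | 0.252 [0.667  0.1145 0.2521] -1.0 | 0.251 [0.6669 0.1145 0.2508] -0.2 | 0.25 [0.6669 0.1145 0.2498] -0.6 | 0.249 [0.6669 0.1145 0.2489] -0.4 | 0.248 [0.6669 0.1145 0.2479] 0.0 | 0.247 [0.6669 0.1145 0.2469] 0.0 | 0.246 [0.6669 0.1145 0.2459] -0.6 | 0.245 [0.667  0.1145 0.2449] -0.5 | 0.244 [0.6669 0.1145 0.2439] 0.3 | 0.243 [0.6669 0.1145 0.2429] -0.7 | 0.242 [0.6669 0.1145 0.2419] -0.3 | 0.241 [0.6669 0.1145 0.2409] 1.2 | 0.24 [0.6669 0.1145 0.2399] 0.2 | 0.239 [0.6669 0.1145 0.2389] -0.5 | 0.238 [0.6669 0.1145 0.2379] -0.5 | 0.237 [0.667  0.1145 0.2369] 0.3 | 0.236 [0.6669 0.1145 0.2359] 0.4 | 0.235 [0.6669 0.1145 0.2349] -0.0 | 0.234 [0.6669 0.1145 0.2339] 0.2 | 0.233 [0.6669 0.1145 0.2329] 0.6 | 0.232 [0.6669 0.1145 0.2319] 0.3 | 0.231 [0.6669 0.1145 0.2309] -0.4 | 0.23 [0.6669 0.1145 0.2299] 0.4 | 0.229 [0.6669 0.1145 0.2289] -1.2 | 0.228 [0.6669 0.1145 0.2279] 0.4 | 12.275 [0.3420524  0.61957323 0.37171374]
```

No contact was felt at all, so I'll look before doing anything else.

```bash
python3 - <<'E'
from h import *
for n in("scene","top"):
    c=cams.capture(n); np.savez(n+"1",**{k:np.array(v) for k,v in c.items()})
c=dict(np.load("scene1.npz")); im=c["image"][200:360,160:360]
cv2.imwrite("pics/s1.png",cv2.resize(im,(750,600),interpolation=cv2.INTER_CUBIC))
print(manip.state()["gripper_width"],manip.state()["tool_pos"])
E
```

```text
0.000423167265595032 [0.6669809  0.11449041 0.22798793]
```

View pics/s1.png

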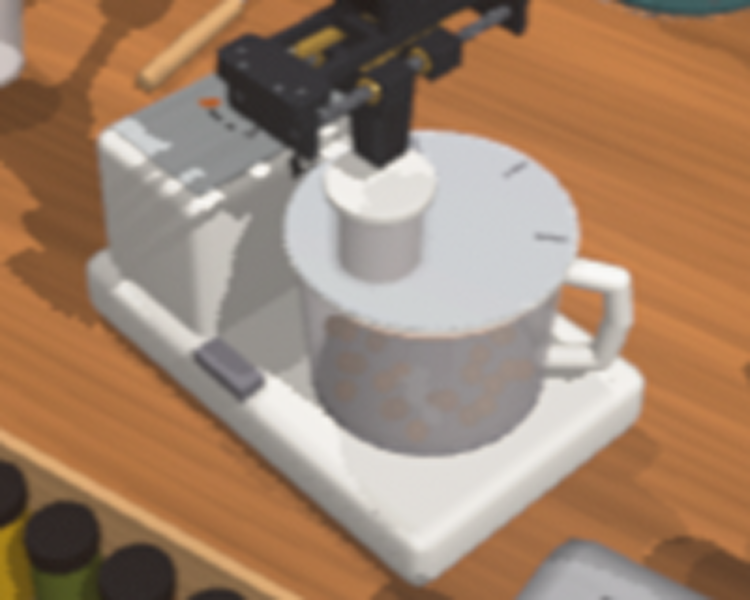

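The picture shows the shut fingertips at about (385,165), right at the pusher's top (380,175). I'll compare the depths before and after.

```bash
python3 - <<'E'
from h import *
for n in("scene","top","scene1","top1"):
    c=dict(np.load(n+".npz")); P=cloud(c)
    w=c["image"].min(-1)>130
    p=P.reshape(-1,3); 
    r=np.linalg.norm(p[:,:2]-PUSH,axis=1)
    q=p[(r<.03)&(p[:,2]>.2)&(p[:,2]<.3)]
    e=np.array([.979,-.203]); L=PUSH-.044*e
    r2=np.linalg.norm(p[:,:2]-(L-.055*e),axis=1); l=p[(r2<.02)&(p[:,2]>.15)&(p[:,2]<.21)]
    print(n,len(q),np.percentile(q[:,2],[5,25,50,75]).round(4) if len(q) else "", "lid",len(l),np.median(l[:,2]).round(4) if len(l) else "")
    if n=="scene1":
        K=c["intrinsics"]
        for z in (.228,.239,.249):
            x=rm(c["orientation"]).T@(np.array([*PUSH,z])-c["position"]); uv=(K@x)[:2]/x[2]; print(z,((uv-[160,200])*3.75).round())
    # tip: dark pixels lowest z near
    d=P[(c["image"].max(-1)<70)&(np.linalg.norm(P[...,:2]-PUSH,axis=-1)<.05)&(P[...,2]>.2)&(P[...,2]<.3)]
    if len(d): print("dark z",np.percentile(d[:,2],[0,2,10]).round(4),d[d[:,2]<np.percentile(d[:,2],10)].mean(0).round(3))
print(manip.state()["contact_force"])
E
```

```text
scene 479 [0.207  0.2425 0.2447 0.2459] lid 146 0.1831
top 342 [0.2397 0.2446 0.2466 0.2481] lid 135 0.185
scene1 614 [0.2095 0.244  0.2458 0.2731] lid 141 0.1832
0.228 [378. 198.]
0.239 [378. 184.]
0.249 [378. 171.]
dark z [0.2657 0.2677 0.2724] [0.67  0.122 0.27 ]
top1 12 [0.2441 0.245  0.2459 0.2482] lid 0 
[-0.22254576 -0.36118244  0.3550894 ]
```

```bash
python3 - <<'E'
from h import *
for n,T in(("scene",[.231,-.6335,.2017]),("scene1",[.667,.1145,.228])):
    c=dict(np.load(n+".npz")); P=cloud(c); T=np.array(T)
    r=np.linalg.norm(P[...,:2]-T[:2],axis=-1)
    m=(r<.09)&(c["image"].max(-1)<110)&(P[...,2]>.15)&(P[...,2]<.5)
    d=P[m]; v,u=np.nonzero(m); print(n,len(d),np.percentile(d[:,2],[0,1,5,10,50]).round(4))
    i=np.argsort(d[:,2])[:6]; print(np.c_[u[i],v[i],d[i].round(4)])
c=dict(np.load("scene1.npz")); P=cloud(c)
for v in range(232,254): 
    u=160+int(385/3.75); print(v,round((v-200)*3.75),P[v,u].round(3),c["image"][v,u])
w=cams.capture("wrist"); cv2.imwrite("pics/w1.png",w["image"]); print(w["T_tool_cam"],w["intrinsics"])
E
```

```text
scene 1866 [0.2338 0.2438 0.2662 0.2985 0.3614]
[[137.     101.       0.2541  -0.6796   0.2338]
 [138.     101.       0.2535  -0.6753   0.2347]
 [137.     100.       0.2506  -0.6828   0.2354]
 [164.     104.       0.2238  -0.5826   0.2371]
 [138.     100.       0.2537  -0.6743   0.2387]
 [140.      99.       0.2442  -0.6743   0.2389]]
scene1 3369 [0.2632 0.2731 0.2983 0.3341 0.3701]
[[2.660e+02 2.410e+02 6.612e-01 1.244e-01 2.632e-01]
 [2.650e+02 2.410e+02 6.644e-01 1.239e-01 2.652e-01]
 [2.660e+02 2.400e+02 6.608e-01 1.241e-01 2.657e-01]
 [2.670e+02 2.400e+02 6.596e-01 1.260e-01 2.658e-01]
 [2.640e+02 2.420e+02 6.695e-01 1.247e-01 2.663e-01]
 [2.600e+02 2.440e+02 6.804e-01 1.215e-01 2.667e-01]]
232 120 [0.676 0.124 0.298] [47 46 49]
233 124 [0.676 0.123 0.295] [48 48 50]
234 128 [0.673 0.121 0.289] [47 47 50]
235 131 [0.676 0.123 0.29 ] [49 48 51]
236 135 [0.674 0.122 0.285] [49 48 51]
237 139 [0.674 0.122 0.282] [48 49 51]
238 142 [0.677 0.124 0.282] [50 49 51]
239 146 [0.675 0.123 0.278] [50 50 52]
240 150 [0.677 0.125 0.277] [50 49 52]
241 154 [0.675 0.123 0.272] [50 49 52]
242 1
[... 188 characters left out ...]
3 229 231]
247 176 [0.665 0.116 0.245] [219 225 227]
248 180 [0.67  0.12  0.247] [217 222 224]
249 184 [0.67  0.12  0.244] [217 222 225]
250 188 [0.674 0.122 0.245] [217 222 225]
251 191 [0.677 0.124 0.245] [218 223 226]
252 195 [0.681 0.128 0.247] [218 222 225]
253 199 [0.683 0.129 0.246] [217 222 225]
[[-1.83561778e-03 -9.62899555e-01 -2.69853806e-01  6.84910617e-02]
 [ 9.99998051e-01 -1.96357185e-03  2.04215218e-04 -1.09148101e-03]
 [-7.26516080e-04 -2.69852906e-01  9.62901283e-01 -1.82016587e-01]
 [ 0.00000000e+00  0.00000000e+00  0.00000000e+00  1.00000000e+00]] [[325.1922621    0.         282.40560957]
 [  0.         325.1922621  207.40203577]
 [  0.           0.           1.        ]]
```

View pics/w1.png

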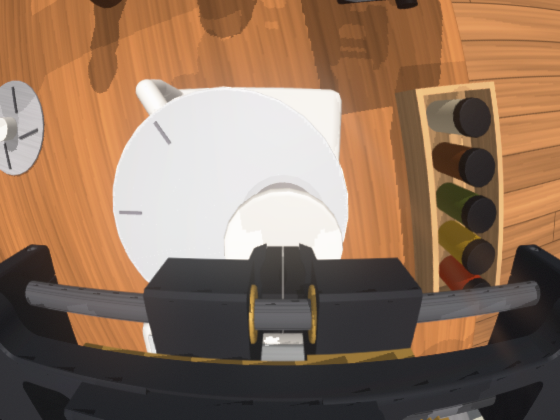

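The wrist view shows the seam of the shut fingers at (283,250), centred over the pusher. In both camera views the real fingertips sit about 34 mm above the reported TCP, so they are still hovering. I'll carry on down, stopping on force.

```bash
echo "OFF=.034 # real tips lie this much above the reported TCP" >> h.py
python3 - <<'E'
from h import *
f0=np.mean([manip.state()["contact_force"][2] for _ in range(3)])
manip.move_linear([*PUSH,.218],rate=.05)
for z in np.arange(.2165,.192,-.0015):
    manip.move_linear([*PUSH,z],rate=.03)
    s=manip.state(); f=s["contact_force"][2]-f0; print(round(z,4),s["tool_pos"][2].round(4),round(f,1),end=' | ')
    if f>25: break
print(s["clock"],s["contact_force"])
E
```

```text
0.2165 0.2165 0.1 | 0.215 0.2149 -0.6 | 0.2135 0.2133 0.8 | 0.212 0.2118 -0.3 | 0.2105 0.2108 1.1 | 0.209 0.2097 4.5 | 0.2075 0.208 4.8 | 0.206 0.2062 4.0 | 0.2045 0.2045 5.0 | 0.203 0.2036 6.5 | 0.2015 0.2036 10.8 | 0.2 0.2035 15.4 | 0.1985 0.2035 20.5 | 0.197 0.2035 25.3 | 16.275 [-9.89585768 -1.92081249 25.35211998]
```

Contact began at about 0.212, and the lid then slid and stalled hard at 0.2035. That matches the home position with a 35.5 mm tip offset. Next I'll retreat, verify from the top camera, and look at the dial from above.

```bash
echo "OFF=.0355" >> h.py
python3 - <<'E'
from h import *
manip.move_linear([*PUSH,.26],rate=.2)
manip.move_pose([*DIAL,.235],down(203.2)); manip.set_gripper(.045,20)
s=manip.state(); w=cams.capture("wrist"); np.savez("w2",**{k:np.array(v) for k,v in w.items()},tp=s["tool_pos"],tr=s["tcp_rot"])
cv2.imwrite("pics/w2.png",w["image"])
c=cams.capture("scene"); np.savez("scene2",**{k:np.array(v) for k,v in c.items()})
for n in("scene","scene2"):
    p=cloud(dict(np.load(n+".npz"))).reshape(-1,3)
    e=np.array([.979,-.203]); L=PUSH-.044*e
    for C in (PUSH,L-.055*e,L+.08*np.array([.203,.979])):
        q=p[(np.linalg.norm(p[:,:2]-C,axis=1)<.02)&(p[:,2]>.15)&(p[:,2]<.26)]; print(n,len(q),np.median(q[:,2]).round(4))
print(s["clock"],s["tool_pos"],s["joint_pos"].round(3),s["contact_force"].round(2),s["gripper_width"])
E
```

```text
scene 167 0.2452
scene 146 0.1831
scene 230 0.1822
scene2 160 0.2376
scene2 143 0.1756
scene2 207 0.1748
19.625 [ 0.57398541 -0.04301488  0.23499008] [-0.118  0.058  1.782 -0.     1.302 -2.094] [-0.16  0.43 -0.16] 0.04472456388260021
```

View pics/w2.png

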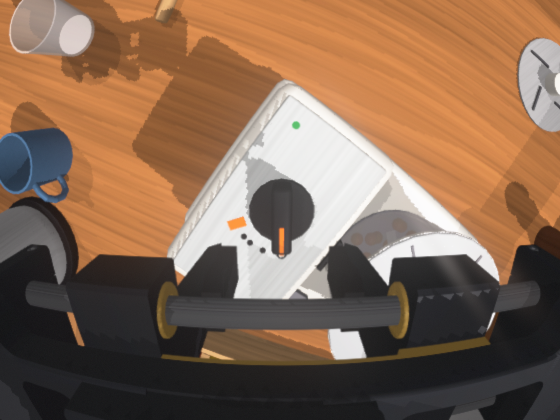

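The wrist view shows the bar at (282,222), vertical and midway between the open fingers (tips at x≈237 and x≈330), with the orange pointer at (282,240). The lid is now level with its home height relative to the tower. I'll check the dial's offset in the tool frame, then descend and grip.

```bash
python3 - <<'E'
from h import *
w=dict(np.load("w2.npz")); K=w["intrinsics"]; z=w["z_map"]; T=w["T_tool_cam"]
v,u=np.mgrid[:420,:560]; x=(u-K[0,2])/K[0,0]; y=(v-K[1,2])/K[1,1]; th=np.hypot(x,y)+1e-9
p=np.stack([np.tan(th)*x/th*z,np.tan(th)*y/th*z,z],-1)@T[:3,:3].T+T[:3,3]
W=p@rm(w["tr"]).T+w["tp"]
m=(np.linalg.norm(W[...,:2]-DIAL,axis=-1)<.05)&(v<262)&(v>150)&(u>225)&(u<335)
print("tower z",np.median(W[m][:,2]),np.percentile(W[m][:,2],[5,50,90,97]).round(4))
zt=np.percentile(W[m][:,2],98)
q=m&(W[...,2]>zt-.008); r=cv2.minAreaRect((W[q][:,:2]*1000).astype(np.float32)); print(q.sum(),r,W[q].mean(0),p[q].mean(0))
dk=m&(w["image"].max(-1)<80); print("dark",W[dk].mean(0))
E
```

```text
tower z 0.17676928563390462 [0.1753 0.1768 0.2098 0.2117]
308 ((568.245361328125, -47.13349151611328), (8.491619110107422, 52.66276931762695), 22.90573501586914) [ 0.56784173 -0.05274114  0.27817668] [ 0.00947943 -0.00651922 -0.04318643]
dark [ 0.56988039 -0.04765102  0.19959148]
```

```bash
python3 - <<'E'
from h import *
w=dict(np.load("w2.npz")); K=w["intrinsics"]; z=w["z_map"]; T=w["T_tool_cam"]
v,u=np.mgrid[:420,:560]; x=(u-K[0,2])/K[0,0]; y=(v-K[1,2])/K[1,1]; th=np.hypot(x,y)+1e-9
p=np.stack([np.tan(th)*x/th*z,np.tan(th)*y/th*z,z],-1)@T[:3,:3].T+T[:3,3]
W=p@rm(w["tr"]).T+w["tp"]
q=(np.linalg.norm(W[...,:2]-DIAL,axis=-1)<.04)&(W[...,2]>.203)&(W[...,2]<.216)
r=cv2.minAreaRect((W[q][:,:2]*1000).astype(np.float32)); print(q.sum(),r,W[q].mean(0)); C=np.array(r[0])/1000
a=np.radians(203.2); ex=np.array([np.cos(a),np.sin(a)]); print("tool x off",(C-DIAL)@ex,"perp",(C-DIAL)@[-ex[1],ex[0]])
D=C if np.linalg.norm(C-DIAL)<.006 else DIAL
Z=.1855-OFF
manip.move_linear([*D,Z+.03],rate=.15)
for zz in np.arange(Z+.02,Z-.001,-.005):
    manip.move_linear([*D,zz],rate=.06); s=manip.state(); print(round(zz,4),s["contact_force"].round(1))
    if abs(s["contact_force"][2])>6: break
else:
    manip.set_gripper(0.0,25); s=manip.state(); print("grip",s["gripper_width"],s["grasp_force"],s["contact_force"].round(1),s["moment"].round(2))
print(s["clock"],D,s["tool_pos"],s["joint_pos"].round(3))
E
```

```text
1392 ((573.3099365234375, -44.435569763183594), (48.85852813720703, 14.01061725616455), 22.593748092651367) [ 0.5712484  -0.0453026   0.20981732]
tool x off 0.001199792821497421 perp 0.0010476379776123428
0.17 [ 0.2  0.6 -0.1]
0.165 [ 0.2 -0.2  0.2]
0.16 [ 0.1 -0.2  0.2]
0.155 [ 0.1  0.1 -0.2]
0.15 [ 0.2 -1.   0.1]
grip 0.013803596444615077 25.000156313180923 [-0.3  1.5  1.2] [ 0.27 -0.08 -0.12]
22.125 [ 0.57330994 -0.04443557] [ 0.57327898 -0.04420805  0.15014115] [-0.121  0.115  1.879  0.     1.147 -2.096]
```

The bar is gripped, with the fingers 13.8 mm apart. Turning clockwise with joint 6.

```bash
python3 - <<'E'
from h import *
manip.set_gripper(0.0,40)
q0=np.array(inverse_kinematics(manip.state()["tool_pos"],manip.state()["tcp_rot"])); q0=manip.state()["joint_pos"].copy()
for d in [.2,.42,.6,.8,.95,1.1,1.2,1.24,1.28,1.31]:
    q=q0.copy(); q[5]+=d; manip.set_joints(q); s=manip.state()
    print(d,(s["joint_pos"][5]-q0[5]).round(3),s["contact_force"].round(1),s["moment"].round(2),s["gripper_width"].round(4))
    if np.linalg.norm(s["contact_force"])>35 or abs(s["moment"][2])>1.5: break
print(s["clock"],s["tool_pos"])
c=cams.capture("scene"); cv2.imwrite("pics/s3.png",cv2.resize(c["image"][170:330,160:360],(750,600),interpolation=cv2.INTER_CUBIC))
w=cams.capture("wrist"); cv2.imwrite("pics/w3.png",w["image"])
E
```

```text
Traceback (most recent call last):
AttributeError: 'float' object has no attribute 'round'
```

```bash
python3 - <<'E'
from h import *
q0=manip.state()["joint_pos"].copy(); q0[5]=-2.096
for d in [.42,.6,.8,.95,1.1,1.2,1.24,1.28,1.31]:
    q=q0.copy(); q[5]+=d; manip.set_joints(q); s=manip.state()
    print(d,round(s["joint_pos"][5]-q0[5],3),s["contact_force"].round(1),s["moment"].round(2),round(s["gripper_width"],4))
    if np.linalg.norm(s["contact_force"])>35 or abs(s["moment"][2])>1.5: break
print(s["clock"],s["tool_pos"])
c=cams.capture("scene"); cv2.imwrite("pics/s3.png",cv2.resize(c["image"][170:330,160:360],(750,600),interpolation=cv2.INTER_CUBIC))
w=cams.capture("wrist"); cv2.imwrite("pics/w3.png",w["image"])
E
```

```text
0.42 0.414 [-1.6  2.2  0.5] [ 0.39 -0.07  0.02] 0.0138
0.6 0.593 [-1.6  3.1  0.6] [0.52 0.01 0.04] 0.0137
0.8 0.793 [-0.4  5.3 -0.4] [ 0.75 -0.07  0.01] 0.0135
0.95 0.944 [-0.3  5.1  1.2] [ 0.82 -0.09  0.14] 0.0137
1.1 1.094 [-0.4  5.6  1.3] [ 0.86 -0.14  0.09] 0.0137
1.2 1.194 [-0.3  5.6  0.1] [ 0.87 -0.13  0.05] 0.0136
1.24 1.234 [-0.2  6.   0.4] [ 0.9  -0.15  0.15] 0.0138
1.28 1.274 [ 1.1  5.9 -0. ] [ 0.94 -0.14  0.24] 0.0135
1.31 1.302 [0.6 6.9 0.4] [ 0.92 -0.13  0.78] 0.0141
25.1083 [ 0.57355401 -0.04319214  0.15015395]
```

View pics/w3.png

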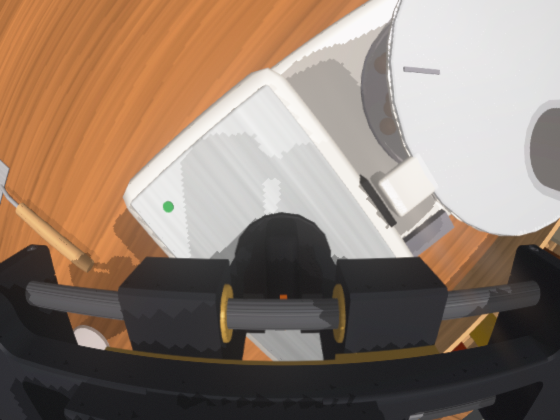

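The wrist view shows the dial skirt at (283,260) between the fingers, with the bar still gripped. The moment jumped from 0.24 to 0.78 N m, so the dial is against its end stop. A short check, then I hand in.

```bash
python3 - <<'E'
from h import *
manip.dwell(.6); s=manip.state(); print(s["clock"],s["joint_pos"][5]+2.096,s["moment"],s["gripper_width"],s["grasp_force"])
c=cams.capture("scene"); p=cloud(c).reshape(-1,3)
q=p[(np.linalg.norm(p[:,:2]-PUSH,axis=1)<.02)&(p[:,2]>.2)&(p[:,2]<.26)]; print(len(q),np.median(q[:,2]))
if abs(s["moment"][2])>.3 and s["gripper_width"]>.012: print(order.close_job())
E
```

```text
25.8083 1.30236751822883 [ 0.91465731 -0.20624191  0.74880016] 0.013806133149194117 40.00021817162633
166 0.23776026315115112
the job is handed in; nothing more can be done
None
```

The job is handed in at about 26 s: the lid was pressed fully home first, then the dial was turned clockwise to its end stop at boost, where the gripper still holds it against its spring.

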